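# Uncouple the bench shaker's drive rod and hold it off the crank ball

## Robot

A 7-joint arm with a two-finger parallel gripper is mounted at the origin on a cart in front of the work surface, level with it; the furniture and walls round the work are solid. World frame = base frame: x ahead of the robot, y to its left, z up, the work surface at z = 0. Lengths are in m, angles in rad, forces in N, time in s.
With the tool pointing down it reaches from about 0.4 to 0.85 m from the base axis. Payload 10.4 kg.
Tool frame: the origin (TCP) lies at the very end of the fingers, on their centre line; the grasp point (between the pads) lies 19 mm behind it (grip_point_offset is the distance from the TCP to the grasp point, in m); z points along the fingers, y is the line along which they close (so a half turn about z gives the same grasp; the last joint's range is limited). The gripper opens to 87 mm and grips with 3 to 60 N. Pads are 19 mm wide; open, the fingers measure 117 mm over their backs; the gripper's body (75 mm by 190 mm) begins 51 mm behind the grasp point.
Start: joints at [-1.167, 0.332, -0.065, 1.46, 0.022, 1.35, -0.088], TCP at [0.259, 0.569, 0.196] pointing down, gripper open.
Joint ranges: [-2.6, 2.6], [-0.5, 2.12], [-1.47, 1.34], [0.16, 2.42], [-1.27, 4.41], [0.06, 2.06], [-2.6, 2.6]. Speed limits (rad/s): [2.22, 2.22, 2.79, 2.79, 3.14, 3.14, 3.14].

## Interface

Orientations are given as a unit quaternion [x, y, z, w].
In Python, from bench import * gives the robot as it stands.
- The arm moves only by the tool play_rows, never from a script. Its argument "increments" is text: rows parted by semicolons, each of 7 numbers parted by spaces: the turn, a rotation vector about the tool's x, y, z in rad, then the shift along the tool's x, y, z in m, then the opening, from 0 (shut) to 1 (fully open). A call has 1 to 8 rows; each row is the pose to reach, as a shift and turn from the pose commanded when the call began, along the tool's axes at that moment; what a row does not reach only later rows make up. A row lasts 1/10 s, in which the tool goes at most 50 mm and 8.59 degrees, less where a joint would pass 70% of its speed; a pose out of reach is approached as far as the arm can. A call with a gripper value outside its range is refused whole. The fingers move at their own pace and stop on an object; "grip_force" is the grip in N (left out, the last holds). Time passes only in rows, so rows that repeat a pose let the fingers close. It gives the time, the measured TCP pose, the force, the opening and the grip force at its end, in the units of the state.
- read_state(): the state, without advancing time (a new reading comes with each control period).
- camera(name): name is "scene" or "top"; returns a dict with "color" (400x640x3 uint8, red, green, blue), "fx", "fy", "cx", "cy" (pixels), "camera_from_world" (4x4, takes a point from world to camera coordinates). Camera axes: x right, y down, z forward; pixel columns grow to the right and rows downward; lengths in m; the calibration is good to about 2 mm. A picture is of the moment at which its call begins. There is no depth.
- close_job(): hands the job in; it is judged then, once.
The state is a dict: "time": time; "joint_positions": joint angles; "joint_vel": joint speeds; "joint_torque": joint torques, N m; "ee_pos": TCP position; "eef_rot": TCP orientation; "ft_force": force on the tool from outside, world axes, zero at the start; "torque": the same for the moment, N m; "width": finger opening in m; "grip_force": force on a finger pad.
Only numpy, scipy, OpenCV 4.12 (cv2) and the standard library are available. Lean on these libraries where they do the work, as an engineer would, in place of code of your own. Each camera call takes 0.05 s, during which the arm holds its last target. There are 200 camera calls.

## Task

A colleague wants to wipe and grease the crank ball of the bench shaker, so uncouple its drive rod: lift the loose dust cover off the drive end and set it down upright on the free bench without dropping it, then pull the coupler's spring latch out sideways by its post and, with the latch held open, lift the rod end up off the ball. Finish while still holding the rod end raised, at least 4 cm above where it sat on the ball: do not put it back or let go. Leave the dish and the trough on the shaker's tray and the timer on the bench where they are.

Things in the scene. Friction and masses are not known exactly. Their poses are not given: they have to be found in the camera images.
- shaker: Bench shaker, white case fixed to the bench. Origin: on the bench, straight below the crank ball. Own axes: z up, -x its front (control panel, towards the robot), tray towards -y, drive end towards +y with free bench beyond it. The case spans x -90 to +90 mm, y -270 to +80 mm; its deck is 50 mm above the bench. A rim 5 mm high on the deck locates the cover from inside.
- tray_top (a point): Middle of the aluminium tray's rubber mat, 74.5 mm above the bench. The tray spans 172 mm (shaker x) x 138 mm (shaker y), with rims up to 91 mm above the bench. At the rod's hinge a clevis stands up to 92 mm above the bench.
- ball_centre (a point): Centre of the steel crank ball, 22 mm in diameter, on an upright neck; 80 mm above the bench, over the shaker's origin. It does not move.
- dust_cover: Loose white dust cover standing on the deck over the coupling: a box open below, 0.15 to 0.3 kg, 128 (own x) x 110 (own y) x 95 mm high, walls 3 mm, a slot for the rod in its -y wall, 5 mm play round the deck rim. Origin: centre of its open underside. Axes near parallel to the shaker's at the start. Raise it straight up by over 95 mm before moving it sideways, to clear the latch post.
- cover_handle (a point): Middle of the cover's handle: a level steel bar, 12 mm thick, 76 mm long along the cover's own x, on a post at either end; 123 mm above the cover's underside, 28 mm above its top. Pinch it across, a finger on its +y and one on its -y side.
- drive_rod: Steel drive rod, 14 mm wide, 10 mm high, with the coupler and latch it carries; 0.33 kg in all, 3 N lifts its free end. Origin: on its hinge axis at the tray's edge, 140 mm from the ball towards the shaker's -y, 80 mm above the bench. The axis is level, along the shaker's x. Axes as the shaker's when seated. Its free (+y) end rises by up to 0.8 rad; nearly frictionless, falls back if let go.
- coupler (a point): Centre of the coupler's socket on the rod's free end: a dark steel block, 36 (x) x 40 mm (y), top 18 mm above this point, open below; under the cover at the start. Seated, it lies on the ball's centre, 80 mm above the bench; 140 mm x sin(rod angle) higher when the rod is raised.
- latch (a joint): Travel of the latch slide in m: 0 = shut (its fork lies under the ball and locks the coupler down); grows as it is pulled towards the shaker's -x; stop at 0.018. The coupler comes off only when it is out by about 0.013 or more: pull it to the stop. The spring pulls it shut with 4 N at 0 and 10.5 N at the stop; it closes again if let go.
- post_top (a point): Top of the latch's upright black pull post, 13 mm thick, 52 mm from the ball towards the shaker's -x when shut; 138 mm above the bench, 40 mm above the coupler block, 27 mm of gap beside it. Grip its upper 35 mm to pull the latch, then to lift the rod: it swings with the rod on an arc about the rod hinge and leans with it; fingers closed along the shaker's x let it turn between them.
- dish: Closed round dish, 91 mm in diameter, 16 mm high, on the tray; origin: centre of its underside. Leave alone.
- trough: White reagent trough, 46 x 106 x 26 mm, on the tray beside the dish; origin: centre of its underside. Leave alone.
- bench_timer: Small timer, 64 x 64 x 19 mm, lying on the bench to the right of the shaker; origin: centre of its underside. Leave alone.

How it is judged:
By the outcome, as a careful person would: the job done as asked, in the order asked, and still so for the second after the job is handed in, while the arm keeps its last pose, push and grip.
It also fails if it takes over 51 s, if anything falls off the work surface, if the arm or the gripper's body presses on something with over 40 N, if the wrist force passes 120 N, or if a joint passes its speed limit or range.

## Working session

There is one attempt and no reset: what is moved stays moved. The work goes in short steps, Python scripts to look and compute and a tool call to move; the robot and the scene stay as the last step left them, time stands still between calls to the robot, and variables do not carry over. Pictures are saved under pics/ and viewed, at most 11 in all, crops included, and the job is handed in when it is done.

Besides the shell and the picture viewer there is one more tool, called after ">>>" as name(argument=value, ...) on one line, values as JSON. play_rows: Moves the arm, as the interface text tells. Its arguments: {"type":"object","properties":{"increments":{"type":"string"},"grip_force":{"type":"number"}},"required":["increments"]}

```bash
mkdir -p pics; ls
python3 - <<'E'
from bench import *
import cv2
for n in ("scene","top"):
    c=camera(n); cv2.imwrite(f"pics/{n}0.png",c["color"][:,:,::-1]); print(n,c["fx"],c["fy"],c["cx"],c["cy"],c["camera_from_world"].round(4).tolist())
print(read_state())
E
```

```text
pics
scene 479.81623647420895 479.81623647420895 320.3875880902144 204.21394099534294 [[0.6104, -0.7921, -0.0038, -0.4424], [-0.4178, -0.3178, -0.8511, 0.2698], [0.673, 0.5211, -0.5249, 1.1239], [0.0, 0.0, 0.0, 1.0]]
top 443.1461190317529 443.1461190317529 320.63139097318776 202.6727798483745 [[0.0095, -0.9999, -0.0136, -0.1332], [-0.9984, -0.0087, -0.0554, 0.5077], [0.0553, 0.0141, -0.9984, 1.294], [0.0, 0.0, 0.0, 1.0]]
{'time': 0.1, 'joint_positions': array([-1.16660232,  0.33278305, -0.06469499,  1.46082445,  0.0216134 ,
        1.34987713, -0.08852062]), 'joint_vel': array([ 0.00069651, -0.00324808, -0.0013514 , -0.00098609, -0.00079855,
       -0.00093648, -0.00131329]), 'joint_torque': array([ 1.53977166e-03, -6.24545717e+01,  2.49230635e-02, -3.90714312e+01,
       -6.14569592e-02,  3.67059745e-02,  3.92703350e-05]), 'ee_pos': array([0.25858512, 0.56860851, 0.1954652 ]), 'eef_rot': array([ 2.11782929e-01,  9.77316547e-01, -5.90708607e-04, -9.36482633e-05]), 'ft_force': array([ 0.25750353, -0.0978816 ,  0.16537459]), 'torque': array([ 0.01337651, -0.00840446, -0.05914873]), 'grip_force': 0.0, 'width': 0.08721199012072237}
```

View pics/scene0.png

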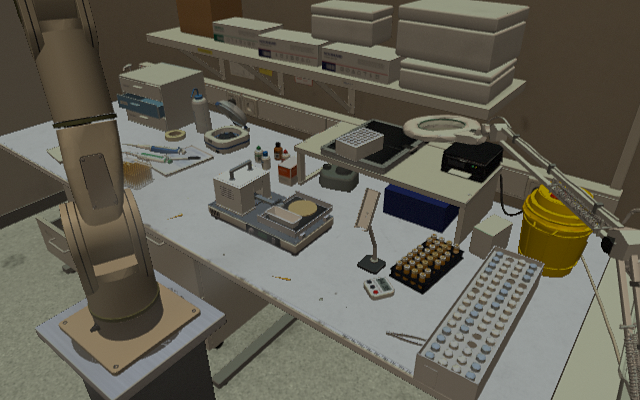

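View pics/top0.png

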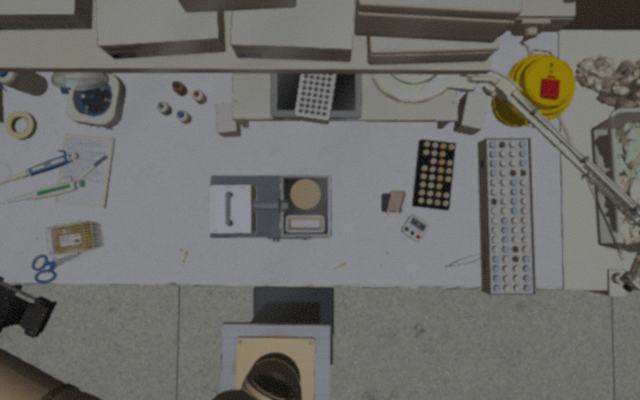

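Top view: the shaker spans about (210–330, 177–240), the cover is at (232, 208) and its handle bar near column 228. Free bench lies to the left, columns 110–205. I'll enlarge both views for the details.

Run:
```python
import cv2,numpy as np
t=cv2.imread("pics/top0.png")[165:250,195:340]; s=cv2.imread("pics/scene0.png")[145:260,200:340]
t=cv2.resize(t,(725,425),interpolation=cv2.INTER_CUBIC); cv2.imwrite("pics/tc.png",t)
cv2.imwrite("pics/sc.png",cv2.resize(s,(700,575),interpolation=cv2.INTER_CUBIC))
```

```text
(no output)
```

View pics/tc.png

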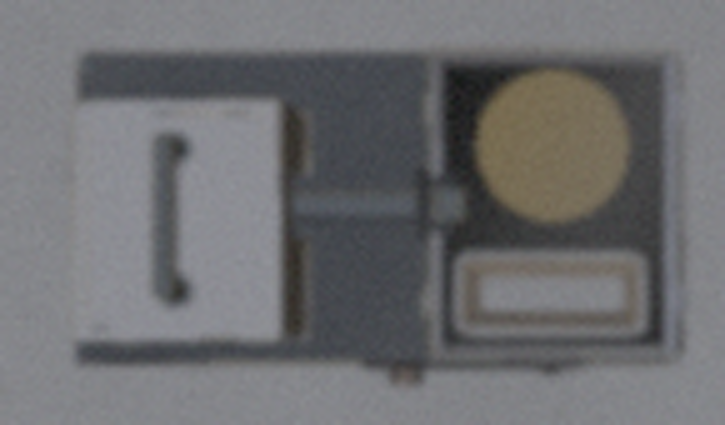

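View pics/sc.png

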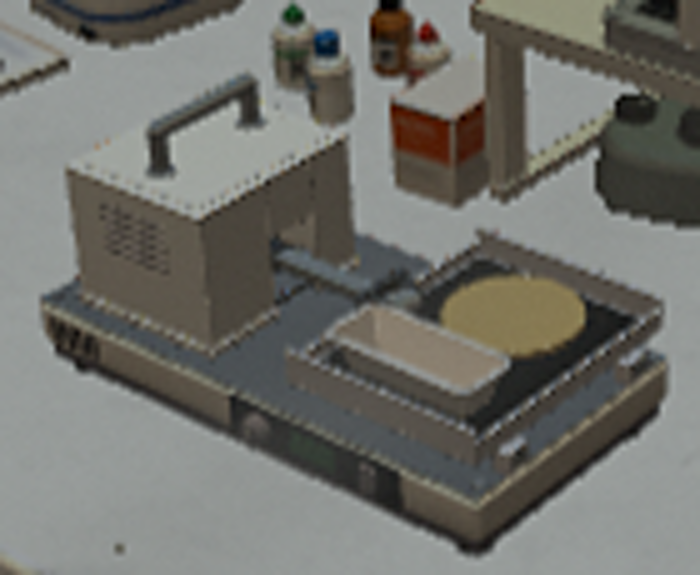

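The crops show the bar centre line at top-crop x≈165, y 135–302, and at scene-crop (155,128)–(248,82). The cover's top corners are at (80,100), (280,100), (280,340) and (78,342), and the deck's back edge runs (80,55)–(430,57). I'll cast these.

```bash
cat > h.py <<'E'
import numpy as np,cv2
from bench import *
def ray(c,u,v):
    T=c["camera_from_world"];R=T[:3,:3];o=-R.T@T[:3,3]
    return o,R.T@np.array([(u-c["cx"])/c["fx"],(v-c["cy"])/c["fy"],1])
def onz(c,u,v,z):
    o,d=ray(c,u,v);return o+d*(z-o[2])/d[2]
def proj(c,p):
    T=c["camera_from_world"];q=T[:3,:3]@p+T[:3,3];return c["fx"]*q[0]/q[2]+c["cx"],c["fy"]*q[1]/q[2]+c["cy"]
def two(c1,p1,c2,p2):
    o,d=ray(c1,*p1);O,D=ray(c2,*p2);k=np.linalg.lstsq(np.c_[d,-D],O-o,rcond=None)[0]
    a,b=o+k[0]*d,O+k[1]*D;return (a+b)/2,np.linalg.norm(a-b)
E
python3 - <<'E'
from h import *
t=camera("top");s=camera("scene")
tc=lambda x,y:(195+x/5-.4,165+y/5-.4); sc=lambda x,y:(200+x/5-.4,145+y/5-.4)
print("bar",two(t,tc(165,218),s,sc(201,105)),onz(t,*tc(165,218),.173))
print("barends",onz(t,*tc(165,135),.173),onz(t,*tc(165,302),.173))
print("bar scene z",onz(s,*sc(201,105),.173))
for p in((80,100),(280,100),(280,340),(78,342)):print("cover",onz(t,*tc(*p),.145))
for p in((80,55),(430,57),(80,360),(650,361)):print("deck",onz(t,*tc(*p),.05))
print("rod",onz(t,*tc(300,202),.085),onz(t,*tc(415,203),.085))
print("sc front deck edge",onz(s,*sc(45,302),.05),onz(s,*sc(478,503),.05),onz(s,*sc(663,372),.05))
E
```

```text
bar (array([0.48274321, 0.11149131, 0.17220273]), np.float64(0.00237639407494585)) [0.48353141 0.11043859 0.173     ]
barends [0.52671399 0.11135261 0.173     ] [0.44001139 0.10951743 0.173     ]
bar scene z [0.4810642  0.11137168 0.173     ]
cover [0.54725558 0.16353253 0.145     ]
cover [0.54813073 0.05662194 0.145     ]
cover [0.42057767 0.05429096 0.145     ]
cover [0.41848326 0.16159546 0.145     ]
deck [0.58228657 0.18927874 0.05      ]
deck [ 0.58272871 -0.01302449  0.05      ]
deck [0.4067433  0.18518745 0.05      ]
deck [ 0.40936714 -0.1412926   0.05      ]
rod [0.4967543  0.05479279 0.085     ] [ 0.49676244 -0.00952606  0.085     ]
sc front deck edge [0.40105941 0.18016211 0.05      ] [ 0.40429378 -0.16200422  0.05      ] [ 0.56679882 -0.16525165  0.05      ]
```

The shaker is nearly axis-aligned: ball at about (0.495, 0.107), bar centre at about (0.483, 0.111, 0.173). First I move above the handle.

>>> play_rows(increments="0 0 -0.06 -0.02 -0.015 -0.04 1; 0 0 -0.12 -0.06 -0.05 -0.065 1; 0 0 -0.18 -0.10 -0.08 -0.065 1; 0 0 -0.24 -0.14 -0.115 -0.065 1; 0 0 -0.30 -0.18 -0.15 -0.065 1; 0 0 -0.35 -0.22 -0.18 -0.065 1; 0 0 -0.40 -0.26 -0.215 -0.065 1; 0 0 -0.427 -0.30 -0.247 -0.065 1")

```text
time: 1.0
ee_pos: [0.4217, 0.2345, 0.2612]
eef_rot: [-0.001, 1.0, 0.0, 0.0]
ft_force: [1.7, 0.4, -0.8]
width: 0.0872
grip_force: 0.0
```

```bash
cat > d.py <<'E'
# usage: d.py x y z yaw(deg of tool y axis): increments in tool axes to reach a tool-down TCP pose
import sys
from h import *
from scipy.spatial.transform import Rotation as Ro
x,y,z,a=map(float,sys.argv[1:]);s=read_state();R=Ro.from_quat(s["eef_rot"]);a=np.radians(a)
Y=np.array([np.cos(a),np.sin(a),0]);Z=np.array([0,0,-1.]);T=Ro.from_matrix(np.c_[np.cross(Y,Z),Y,Z])
print("turn",(R.inv()*T).as_rotvec().round(4),"shift",R.inv().apply(np.array([x,y,z])-s["ee_pos"]).round(4))
print("t",s["time"],s["ee_pos"].round(4),"axes",R.as_matrix().round(2).tolist(),"F",s["ft_force"].round(1),"w",round(s["width"],4),"g",s["grip_force"],"q",s["joint_positions"].round(2))
E
python3 d.py 0.483 0.111 0.21 90
```

```text
turn [0.0005 0.0002 0.0022] shift [-0.061  -0.1237  0.0512]
t 1.0 [0.4217 0.2345 0.2612] axes [[-1.0, -0.0, 0.0], [-0.0, 1.0, 0.0], [-0.0, 0.0, -1.0]] F [ 1.7  0.4 -0.8] w 0.0872 g 0.0 q [-0.76 -0.02  0.16  1.73  0.    1.43  0.97]
```

>>> play_rows(increments="0 0 0 -0.02 -0.04 0 1; 0 0 0 -0.04 -0.08 0.01 1; 0 0 0 -0.061 -0.1237 0.03 1; 0 0 0 -0.061 -0.1237 0.051 1; 0 0 0 -0.061 -0.1237 0.051 1; 0 0 0 -0.061 -0.1237 0.051 1")

```text
time: 1.6
ee_pos: [0.4819, 0.1138, 0.2105]
eef_rot: [-0.001, 1.0, 0.0, -0.0]
ft_force: [-0.5, -0.3, 0.9]
width: 0.0868
grip_force: 0.0
```

```bash
python3 d.py 0.483 0.111 0.155 90
python3 - <<'E'
from h import *
for n in("scene","top"):
    c=camera(n);u,v=map(int,proj(c,np.array([.483,.111,.18])));cv2.imwrite(f"pics/{n}1.png",cv2.resize(c["color"][v-45:v+45,u-60:u+60,::-1],None,fx=5,fy=5,interpolation=2))
a=cv2.imread("pics/scene1.png");b=cv2.imread("pics/top1.png");cv2.imwrite("pics/v1.png",cv2.resize(np.vstack([a,b]),None,fx=.66,fy=.66))
E
```

```text
turn [ 0.0002 -0.0006  0.0013] shift [-0.0011 -0.0028  0.0555]
t 1.6 [0.4819 0.1138 0.2105] axes [[-1.0, -0.0, -0.0], [-0.0, 1.0, 0.0], [0.0, 0.0, -1.0]] F [-0.5 -0.3  0.9] w 0.0868 g 0.0 q [-0.62  0.03  0.3   1.79 -0.01  1.33  1.26]
```

View pics/v1.png

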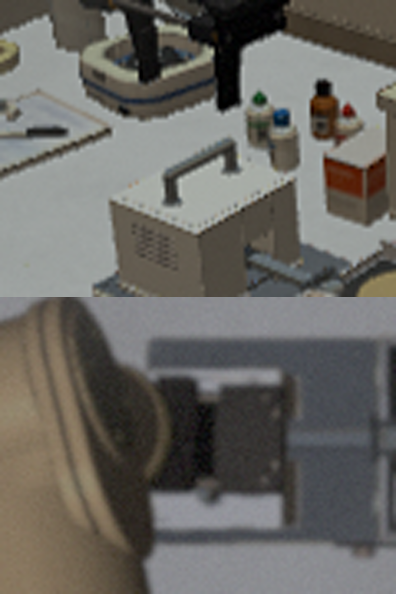

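The scene view shows the open fingers at (145,50) and (228,80), straddling the bar at (170–232, 150–175) in y. Descending and closing.

>>> play_rows(increments="0 0 0 -0.001 -0.002 0.02 1; 0 0 0 -0.001 -0.002 0.04 1; 0 0 0 -0.001 -0.002 0.055 1; 0 0 0 -0.001 -0.002 0.055 1; 0 0 0 -0.001 -0.002 0.055 0.3; 0 0 0 -0.001 -0.002 0.055 0; 0 0 0 -0.001 -0.002 0.055 0; 0 0 0 -0.001 -0.002 0.055 0", grip_force=35)

```text
time: 2.5
ee_pos: [0.4836, 0.1111, 0.1558]
eef_rot: [-0.0, 1.0, 0.0, 0.0]
ft_force: [0.4, 0.7, -0.6]
width: 0.0627
grip_force: 0.0
```

>>> play_rows(increments="0 0 0 0 0 0 0; 0 0 0 0 0 0 0; 0 0 0 0 0 0 0; 0 0 0 0 0 0 0")

```text
time: 2.9
ee_pos: [0.4833, 0.1109, 0.1551]
eef_rot: [-0.0, 1.0, 0.0, -0.0]
ft_force: [-0.6, -0.6, 0.3]
width: 0.0306
grip_force: 0.0
```

>>> play_rows(increments="0 0 0 0 0 0 0; 0 0 0 0 0 0 0; 0 0 0 0 0 0 0; 0 0 0 0 0 0 0; 0 0 0 0 0 0 0; 0 0 0 0 0 0 0")

```text
time: 3.5
ee_pos: [0.4833, 0.1109, 0.1552]
eef_rot: [-0.0, 1.0, 0.0, 0.0]
ft_force: [-0.6, -0.3, -0.5]
width: 0.0004
grip_force: 0.0
```

The fingers closed fully, so they missed the bar. I'll look.

Run:
```python
from h import *
c=camera("scene");cv2.imwrite("pics/s2.png",cv2.resize(c["color"][70:260,160:350,::-1],(600,600),interpolation=2)); print(proj(c,np.array([.483,.111,.155])))
```

```text
(np.float64(240.91705315790747), np.float64(170.81077570321332))
```

View pics/s2.png

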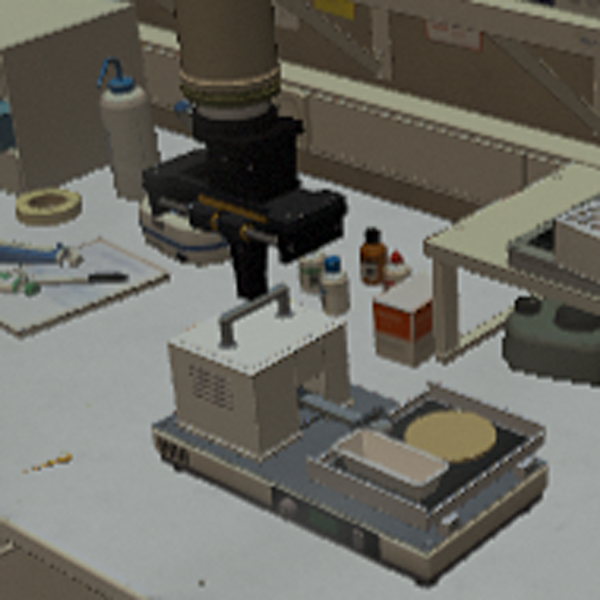

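The fingertip shows at crop (250,296), about full-frame (239,164). The reported TCP should be at (241,171), so the fingers are either higher or farther away than the bar. I'll use the top view's gripper body to tell which.

Run:
```python
from h import *
t=camera("top")
u,v=map(int,proj(t,np.array([.483,.111,.18])))
cv2.imwrite("pics/t2.png",cv2.resize(t["color"][v-50:v+50,u-65:u+65,::-1],(780,600),interpolation=2));print(u,v)
for z in(.155,.225,.25,.3):
  for dx,dy in((0,0),(0,-.095),(.0375,-.095),(-.0375,-.095)):
    a,b=proj(t,np.array([.483+dx,.111+dy,z]));print(z,dx,dy,round((a-u+65)*6),round((b-v+50)*6))
```

```text
226 208
0.155 0 0 407 304
0.155 0 -0.095 623 306
0.155 0.0375 -0.095 625 221
0.155 -0.0375 -0.095 622 392
0.225 0 0 370 297
0.225 0 -0.095 600 299
0.225 0.0375 -0.095 601 208
0.225 -0.0375 -0.095 598 390
0.25 0 0 356 294
0.25 0 -0.095 591 296
0.25 0.0375 -0.095 592 204
0.25 -0.0375 -0.095 589 390
0.3 0 0 324 288
0.3 0 -0.095 571 291
0.3 0.0375 -0.095 573 193
0.3 -0.0375 -0.095 569 388
```

View pics/t2.png

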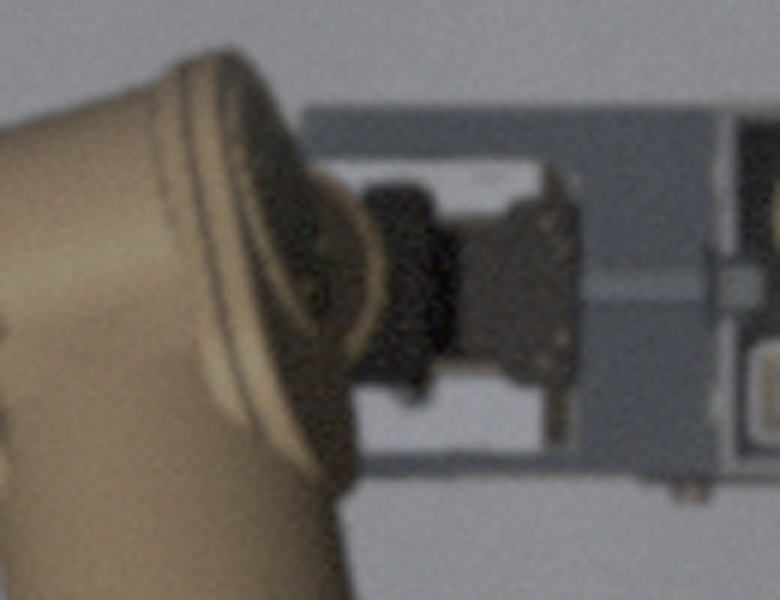

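In the top view the gripper body's right end is at column 580, rows 200–385. That fits the reported x and y, so the tips really sit about 20 mm above the reported z. I'll raise, reopen and measure the tip offset.

>>> play_rows(increments="0 0 0 0 0 -0.02 0; 0 0 0 0 0 -0.045 0; 0 0 0 0 0 -0.045 0; 0 0 0 0 0 -0.045 0")

```text
time: 4.0
ee_pos: [0.4835, 0.111, 0.2003]
eef_rot: [-0.0, 1.0, 0.0, 0.0]
ft_force: [0.3, 0.3, -1.4]
width: 0.0006
grip_force: 0.0
```

Run:
```python
from h import *
st=read_state();p=st["ee_pos"];print(p,st["eef_rot"],st["width"])
c=camera("scene");u,v=proj(c,p);print(u,v)
for dz in(0,.01,.02,.03,.04):print(dz,[round(float(w),1) for w in proj(c,p+[0,0,dz])])
g=c["color"].max(2)
u,v=int(round(u)),int(round(v))
print(g[v-28:v+8,u-14:u+12])
```

```text
[0.48351021 0.11101764 0.20030826] [-1.25289208e-04  9.99999876e-01  2.73599692e-04  3.96134736e-04] 0.0006343950059303455
239.631022442234 156.97920990340734
0 [239.6, 157.0]
0.01 [239.3, 153.9]
0.02 [239.0, 150.8]
0.03 [238.7, 147.6]
0.04 [238.3, 144.4]
[[105 103  28  16  15  19  18  19  29  56  33  50  48  56  67  73  79  59
   42  47  19   4   8   8   5   5]
 [101 100  67  54  12   9  17  15  21  56  46  61  13  24  38  48  58  67
   72  81  37   2   7  10   7   4]
 [ 96  98 100  96  47  14  13  15  14  10  23  21   9   9   8  14  23  36
   50  47  30   7   4   8  13   6]
 [ 86  88  76  61  76   4  10   9  11  11  10   8  11   7   7   2   7  37
  102  88  32   8   4   9  21  17]
 [ 75  64  51  35  36  10  14   9  14  10   7  12   6   4   9   2  11  67
  171 161  91   3  10   3  26  22]
 [ 39  39  38  38  37   3   9   3  23  18   6   8   8   8   4   5  11  66
  166 159 146   3   2   8  20   8]
 [ 38  42  38  43  39  47   8  12  17  11   7   9   1  11   8   5   8  63
  155 129 101   0  20   2   3   6]
 [ 44  40  41  45  41  78   7  10   9   9   8   8   4   3   7   0  13  67
  129  
[... 2380 characters left out ...]
63 162 164
  163 164 162 164 164 160 163 163]
 [165 164 164 164 164 164 164 163 164 163 163 163 163 164 165 165 164 164
  166 165 166 158 151 136 155 165]
 [163 162 164 161 165 163 162 163 163 164 164 164 164 163 164 163 164 165
  165 158 154 122 107 103 113 155]
 [163 162 163 163 163 163 163 162 163 162 163 163 162 161 162 163 165 159
  156 123 121 101  98  90  77 108]
 [163 163 163 164 163 164 163 162 162 163 162 162 162 161 163 155 157 126
  126 102  98  93  79  57  48 109]
 [163 165 163 164 164 164 163 164 163 162 162 164 164 159 157 117 129 101
   99  92  78  59  44  42  47 104]
 [164 164 164 162 163 164 164 163 165 165 166 167 156 134 130 102 101  94
   78  63  66  59  47  53  48  81]]
```

The closed tips end near row 149–150 against an expected 157, so they sit about 25 mm above the reported TCP z. I'll apply that offset: reopen, then descend to a reported z of about 0.132 while watching the force.

>>> play_rows(increments="0 0 0 0 0 0 0.6; 0 0 0 0 0 0 0.6; 0 0 0 0 0 0 0.6; 0 0 0 0 0 0 0.6; 0 0 0 0 0 0 0.6; 0 0 0 0 0 0 0.6; 0 0 0 0 0 0 0.6; 0 0 0 0 0 0 0.6")

```text
time: 4.85
ee_pos: [0.4833, 0.1109, 0.2001]
eef_rot: [-0.0, 1.0, 0.0, -0.0]
ft_force: [0.3, -0.3, 0.1]
width: 0.0504
grip_force: 0.0
```

>>> play_rows(increments="0 0 0 0 0 0.02 0.6; 0 0 0 0 0 0.035 0.6; 0 0 0 0 0 0.045 0.6; 0 0 0 0 0 0.052 0.6; 0 0 0 0 0 0.058 0.6; 0 0 0 0 0 0.063 0.6; 0 0 0 0 0 0.063 0.6")

```text
time: 5.55
ee_pos: [0.4831, 0.1108, 0.1368]
eef_rot: [-0.0, 1.0, -0.0, -0.0]
ft_force: [0.2, 0.5, -1.0]
width: 0.0524
grip_force: 0.0
```

>>> play_rows(increments="0 0 0 0 0 0.004 0.2; 0 0 0 0 0 0.004 0; 0 0 0 0 0 0.004 0; 0 0 0 0 0 0.004 0; 0 0 0 0 0 0.004 0; 0 0 0 0 0 0.004 0; 0 0 0 0 0 0.004 0; 0 0 0 0 0 0.004 0", grip_force=40)

```text
time: 6.35
ee_pos: [0.4834, 0.1109, 0.1332]
eef_rot: [-0.0, 1.0, 0.0, 0.0]
ft_force: [-0.3, 0.1, 0.9]
width: 0.0105
grip_force: 39.9
```

```bash
python3 d.py 0.483 0.111 0.24 90
```

```text
turn [0.0001 0.0001 0.0002] shift [ 3.000e-04  1.000e-04 -1.068e-01]
t 6.35 [0.4834 0.1109 0.1332] axes [[-1.0, -0.0, 0.0], [-0.0, 1.0, 0.0], [-0.0, 0.0, -1.0]] F [-0.3  0.1  0.9] w 0.0105 g 39.939624667167664 q [-0.61  0.09  0.31  1.89 -0.03  1.16  1.28]
```

The bar is gripped at 40 N. Lifting straight up by 115 mm.

>>> play_rows(increments="0 0 0 0 0 -0.01 0; 0 0 0 0 0 -0.025 0; 0 0 0 0 0 -0.045 0; 0 0 0 0 0 -0.065 0; 0 0 0 0 0 -0.085 0; 0 0 0 0 0 -0.105 0; 0 0 0 0 0 -0.115 0; 0 0 0 0 0 -0.115 0")

```text
time: 7.15
ee_pos: [0.4839, 0.111, 0.2494]
eef_rot: [-0.0, 1.0, 0.0, 0.001]
ft_force: [1.0, -0.1, -3.1]
width: 0.0104
grip_force: 39.9
```

Run:
```python
from h import *
print(read_state())
c=camera("scene");cv2.imwrite("pics/s3.png",cv2.resize(c["color"][70:260,160:350,::-1],(600,600),interpolation=2))
```

```text
{'time': 7.15, 'joint_positions': array([-0.62236832,  0.00818218,  0.30885921,  1.72525355, -0.00280891,
        1.40638191,  1.25792807]), 'joint_vel': array([-0.00012073,  0.01868453,  0.00014355,  0.04347835, -0.00083143,
       -0.02784575,  0.00186779]), 'joint_torque': array([-8.03243718e-02, -3.93464506e+01,  5.50661492e-02, -4.16168654e+01,
        3.42296041e-02,  5.95349427e-01, -2.86161632e-02]), 'ee_pos': array([0.48386154, 0.11104736, 0.24940512]), 'eef_rot': array([-9.82422051e-05,  9.99999400e-01,  4.68448565e-04,  9.84954973e-04]), 'ft_force': array([ 1.04736923, -0.08681956, -3.06342809]), 'torque': array([0.01859559, 0.01073699, 0.01616429]), 'grip_force': 39.94086027145386, 'width': 0.010448679730558155}
```

View pics/s3.png

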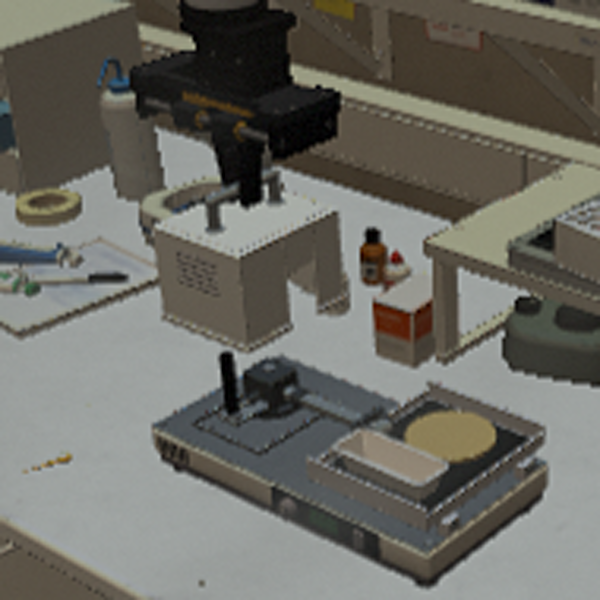

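The cover is lifted clear and level. The black post is visible with its top at crop (226,353), and the ball and coupler are exposed. Moving the cover sideways over the free bench, then lowering it.

>>> play_rows(increments="0 0 0 0 0.015 0 0; 0 0 0 0 0.045 0 0; 0 0 0 0 0.08 0 0; 0 0 0 0 0.12 0 0; 0 0 0 0 0.155 0 0; 0 0 0 0 0.185 0 0; 0 0 0 0 0.20 0 0; 0 0 0 0 0.20 0 0")

```text
time: 8.0
ee_pos: [0.4818, 0.3136, 0.2466]
eef_rot: [-0.002, 1.0, -0.0, -0.001]
ft_force: [0.8, -0.3, -2.6]
width: 0.0107
grip_force: 39.9
```

>>> play_rows(increments="0 0 0 0 0 0.02 0; 0 0 0 0 0 0.05 0; 0 0 0 0 0 0.08 0; 0 0 0 0 0 0.11 0; 0 0 0 0 0 0.135 0; 0 0 0 0 0 0.15 0; 0 0 0 0 0 0.157 0; 0 0 0 0 0 0.157 0")

```text
time: 8.8
ee_pos: [0.4833, 0.3103, 0.0908]
eef_rot: [0.0, 1.0, -0.0, -0.0]
ft_force: [0.4, 0.4, -2.2]
width: 0.0112
grip_force: 39.9
```

```bash
python3 d.py 0.484 0.311 0.083 90
```

```text
turn [-0.0006 -0.0006 -0.0005] shift [-0.0008  0.0007  0.0078]
t 8.8 [0.4833 0.3103 0.0908] axes [[-1.0, 0.0, -0.0], [0.0, 1.0, -0.0], [0.0, -0.0, -1.0]] F [ 0.4  0.4 -2.2] w 0.0112 g 39.94272530078888 q [-0.79  0.3   0.16  1.74 -0.05  1.11  0.96]
```

>>> play_rows(increments="0 0 0 0 0 0.002 0; 0 0 0 0 0 0.004 0; 0 0 0 0 0 0.006 0; 0 0 0 0 0 0.007 0; 0 0 0 0 0 0.007 0; 0 0 0 0 0 0.007 0")

```text
time: 9.4
ee_pos: [0.4833, 0.311, 0.0843]
eef_rot: [-0.0, 1.0, 0.0, 0.0]
ft_force: [0.4, -0.2, -3.2]
width: 0.0106
grip_force: 39.9
```

>>> play_rows(increments="0 0 0 0 0 0.001 0; 0 0 0 0 0 0.001 0; 0 0 0 0 0 0.002 0; 0 0 0 0 0 0.002 0")

```text
time: 9.8
ee_pos: [0.4835, 0.311, 0.0832]
eef_rot: [-0.0, 1.0, 0.0, 0.0]
ft_force: [-2.9, -2.7, 6.4]
width: 0.0109
grip_force: 39.9
```

The cover has touched down (force now +6 N). Releasing it and rising.

>>> play_rows(increments="0 0 0 0 0 -0.001 0.1; 0 0 0 0 0 -0.001 0.3; 0 0 0 0 0 -0.001 0.5; 0 0 0 0 0 -0.001 0.5; 0 0 0 0 0 -0.001 0.5; 0 0 0 0 0 -0.001 0.5; 0 0 0 0 0 -0.001 0.5; 0 0 0 0 0 -0.001 0.5")

```text
time: 10.6
ee_pos: [0.4833, 0.3109, 0.0831]
eef_rot: [-0.0, 1.0, 0.0, 0.0]
ft_force: [0.8, -0.2, 0.4]
width: 0.0431
grip_force: 0.0
```

>>> play_rows(increments="0 0 0 0 0 -0.02 0.5; 0 0 0 0 0 -0.05 0.5; 0 0 0 0 0 -0.09 0.5; 0 0 0 0 0 -0.11 0.5; 0 0 0 0 0 -0.11 0.5")

```text
time: 11.1
ee_pos: [0.4847, 0.3119, 0.1967]
eef_rot: [0.0, 1.0, 0.002, 0.002]
ft_force: [0.2, 0.7, -0.2]
width: 0.0437
grip_force: 0.0
```

```bash
python3 - <<'E'
from h import *
s=camera("scene");t=camera("top")
cv2.imwrite("pics/s4.png",s["color"][:,:,::-1]);cv2.imwrite("pics/t4.png",t["color"][:,:,::-1])
# top view: post = darkest blob near expected
u,v=map(int,proj(t,np.array([.443,.107,.138])));print("exp top",u,v)
a=cv2.resize(t["color"][165:255,140:290,::-1],(600,360),interpolation=2);b=cv2.resize(s["color"][100:235,170:320,::-1],None,fx=4,fy=4,interpolation=2)[:540]
cv2.imwrite("pics/v4.png",cv2.resize(np.vstack([a,b]),None,fx=.66,fy=.66,interpolation=3))
# post top in scene: near-black pixels
u,v=map(int,proj(s,np.array([.443,.107,.138])));print("exp scene",u,v)
m=(s["color"].max(2)<32).astype(np.uint8);m[:v-12]=0;m[v+25:]=0;m[:,:u-12]=0;m[:,u+12:]=0
n,l,st,ce=cv2.connectedComponentsWithStats(m);print(st,ce.round(1))
E
python3 d.py 0.443 0.107 0.19 180
```

```text
exp top 231 223
exp scene 232 181
[[     0      0    640    400 255897]
 [   230    182      6     19     71]
 [   237    188      7      8     28]
 [   240    201      1      1      1]
 [   242    200      2      2      3]] [[319.5 199.5]
 [232.2 191.2]
 [239.9 191.6]
 [240.  201. ]
 [242.7 200.7]]
turn [ 1.0000e-04  4.0000e-04 -1.5706e+00] shift [ 0.0403 -0.2039  0.003 ]
t 11.2 [0.4832 0.3109 0.193 ] axes [[-1.0, -0.0, 0.0], [-0.0, 1.0, 0.0], [-0.0, 0.0, -1.0]] F [-0.1 -0.7  0.2] w 0.0437 g 0.0 q [-0.8   0.22  0.17  1.61 -0.04  1.31  0.95]
```

View pics/v4.png

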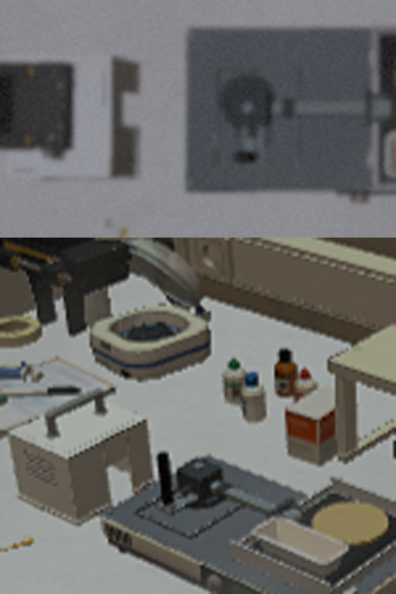

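The cover stands upright on the bench, with its handle at (75,415) in the lower crop. The post top matches its predicted place in both views: scene about (232,182) against (232,181), top about (232,223) against (231,223). Moving above the post and turning 90° so the fingers close along x.

>>> play_rows(increments="0 0 0.12 0 -0.02 0 0.42; 0 0 0.25 0.005 -0.05 0 0.42; 0 0 0.37 0.01 -0.08 0 0.42; 0 0 0.5 0.015 -0.11 0 0.42; 0 0 0.62 0.02 -0.14 0 0.42; 0 0 0.75 0.03 -0.17 0 0.42; 0 0 0.87 0.04 -0.204 0 0.42; 0 0 1.0 0.04 -0.204 0 0.42")

```text
time: 12.0
ee_pos: [0.442, 0.1024, 0.192]
eef_rot: [0.484, 0.875, -0.001, -0.001]
ft_force: [0.3, 0.3, 0.3]
width: 0.0364
grip_force: 0.0
```

```bash
python3 d.py 0.443 0.107 0.15 0
```

```text
turn [-2.300e-03  4.000e-04  5.608e-01] shift [0.0034 0.0034 0.0419]
t 12.0 [0.442  0.1024 0.192 ] axes [[-0.53, 0.85, -0.0], [0.85, 0.53, -0.0], [0.0, -0.0, -1.0]] F [0.3 0.3 0.3] w 0.0364 g 0.0 q [-0.67 -0.06  0.33  1.91  0.02  1.29  0.22]
```

>>> play_rows(increments="0 0 0.14 0 0 0 0.42; 0 0 0.28 0 0 0 0.42; 0 0 0.42 0 0 0 0.42; 0 0 0.561 0 0 0 0.42; 0 0 0.561 0 0 0 0.42; 0 0 0.561 0 0 0 0.42")

```text
time: 12.6
ee_pos: [0.4428, 0.1067, 0.1923]
eef_rot: [0.702, 0.712, -0.001, -0.0]
ft_force: [-0.1, 0.4, 0.3]
width: 0.0366
grip_force: 0.0
```

```bash
python3 d.py 0.443 0.107 0.083 0
python3 - <<'E'
from h import *
s=camera("scene");p=read_state()["ee_pos"]
u,v=proj(s,p+[0,0,.025]);print(u,v)
u,v=int(u),int(v);cv2.imwrite("pics/s5.png",cv2.resize(s["color"][v-60:v+60,u-80:u+80,::-1],(800,600),interpolation=2))
for n,q in(("post",[.443,.107,.138]),("tip0",p),("fL",p+[.018,0,.025]),("fR",p+[-.018,0,.025])):
    a,b=proj(s,np.array(q));print(n,round((a-u+80)*5),round((b-v+60)*5))
E
```

```text
turn [-0.0013  0.0006  0.0143] shift [0.0003 0.0003 0.1093]
t 12.6 [0.4428 0.1067 0.1923] axes [[-0.01, 1.0, -0.0], [1.0, 0.01, -0.0], [-0.0, -0.0, -1.0]] F [-0.1  0.4  0.3] w 0.0366 g 0.0 q [-0.65 -0.06  0.31  1.9   0.02  1.29 -0.34]
229.80633447429403 156.93826374152133
post 418 427
tip0 409 344
fL 427 294
fR 380 316
```

View pics/s5.png

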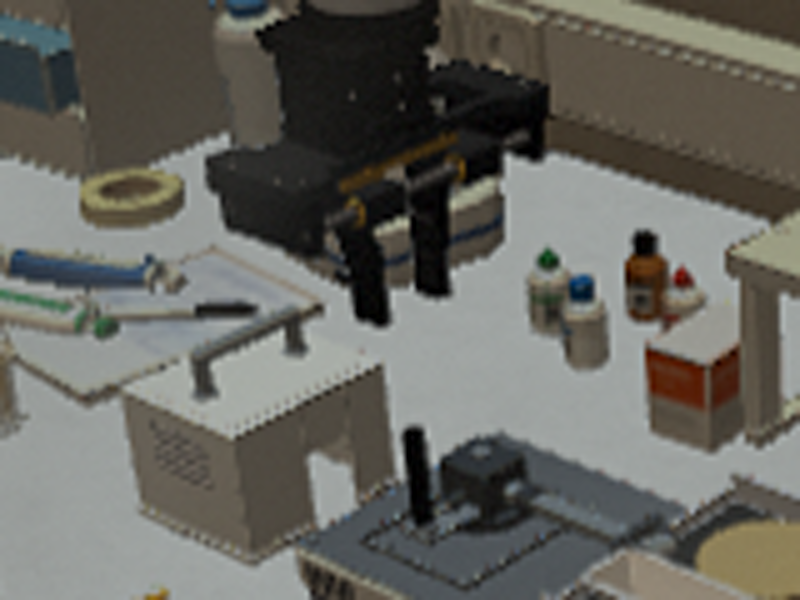

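The fingertips (inner edges about (388,320) and (417,293)) match the +25 mm prediction, and the post top at (413,430) lies within 1 px of its predicted place. Descending over the post.

>>> play_rows(increments="0 0 0.014 0 0 0.03 0.42; 0 0 0.014 0 0 0.055 0.42; 0 0 0.014 0 0 0.075 0.42; 0 0 0.014 0 0 0.09 0.42; 0 0 0.014 0 0 0.10 0.42; 0 0 0.014 0 0 0.108 0.42; 0 0 0.014 0 0 0.108 0.42")

```text
time: 13.35
ee_pos: [0.4429, 0.1067, 0.0844]
eef_rot: [0.708, 0.706, -0.001, -0.0]
ft_force: [0.3, 0.4, 0.2]
width: 0.0366
grip_force: 0.0
```

>>> play_rows(increments="0 0 0 0 0 0 0; 0 0 0 0 0 0 0; 0 0 0 0 0 0 0; 0 0 0 0 0 0 0; 0 0 0 0 0 0 0; 0 0 0 0 0 0 0", grip_force=40)

```text
time: 13.95
ee_pos: [0.4426, 0.107, 0.0854]
eef_rot: [0.708, 0.706, -0.0, -0.001]
ft_force: [-4.2, 0.1, 5.4]
width: 0.012
grip_force: 40.0
```

```bash
python3 d.py 0.42 0.107 0.084 0
```

```text
turn [-0.0014 -0.0003 -0.0038] shift [-0.0001 -0.0226  0.0014]
t 13.95 [0.4426 0.107  0.0854] axes [[0.0, 1.0, -0.0], [1.0, -0.0, 0.0], [0.0, -0.0, -1.0]] F [-4.2  0.1  5.4] w 0.012 g 39.9897993542254 q [-0.64  0.05  0.32  2.04 -0.02  1.05 -0.32]
```

The post is gripped. Pulling the latch out along -x.

>>> play_rows(increments="0 0 0 0 -0.004 0 0; 0 0 0 0 -0.008 0 0; 0 0 0 0 -0.012 0 0; 0 0 0 0 -0.015 0 0; 0 0 0 0 -0.017 0 0; 0 0 0 0 -0.018 0 0; 0 0 0 0 -0.018 0 0; 0 0 0 0 -0.018 0 0")

```text
time: 14.75
ee_pos: [0.4273, 0.1068, 0.0859]
eef_rot: [0.709, 0.705, 0.002, 0.001]
ft_force: [9.1, -1.5, -3.5]
width: 0.0115
grip_force: 40.0
```

>>> play_rows(increments="0 0 0 0 -0.002 0 0; 0 0 0 0 -0.004 0 0; 0 0 0 0 -0.004 0 0; 0 0 0 0 -0.004 0 0")

```text
time: 15.15
ee_pos: [0.4245, 0.1067, 0.0863]
eef_rot: [0.709, 0.705, 0.003, 0.002]
ft_force: [12.2, -3.3, -3.7]
width: 0.0117
grip_force: 40.0
```

The latch is at its stop: about 18 mm of travel at 12 N. Now lifting along the arc about the hinge.

>>> play_rows(increments="0 0 0 -0.0015 0 -0.0042 0; 0 0 0 -0.0031 0 -0.0083 0; 0 0 0 -0.0048 0 -0.0124 0; 0 0 0 -0.0066 0 -0.0164 0; 0 0 0 -0.0086 0 -0.0204 0; 0 0 0 -0.0107 0 -0.0243 0; 0 0 0 -0.0107 0 -0.0243 0")

```text
time: 15.85
ee_pos: [0.4246, 0.0968, 0.1111]
eef_rot: [0.709, 0.705, 0.004, 0.002]
ft_force: [13.8, 2.2, -5.0]
width: 0.0116
grip_force: 40.0
```

```bash
python3 d.py 0.425 0.096 0.110 0
python3 - <<'E'
from h import *
s=camera("scene");u,v=proj(s,np.array([.495,.107,.1]));u,v=int(u),int(v);print(u,v)
cv2.imwrite("pics/s6.png",cv2.resize(s["color"][v-60:v+60,u-80:u+80,::-1],(800,600),interpolation=2))
E
```

```text
turn [ 0.0077 -0.0025 -0.0047] shift [-0.0008  0.0004  0.0011]
t 15.85 [0.4246 0.0968 0.1111] axes [[0.0, 1.0, 0.01], [1.0, -0.0, 0.0], [0.0, 0.01, -1.0]] F [13.8  2.2 -5. ] w 0.0116 g 39.997613984160125 q [-0.65 -0.04  0.31  2.07  0.01  1.1  -0.34]
246 185
```

Forces stay low, so I continue the lift to about 0.46 rad.

>>> play_rows(increments="0 0 0 -0.0022 0 -0.0038 0; 0 0 0 -0.0045 0 -0.0076 0; 0 0 0 -0.0094 0 -0.015 0; 0 0 0 -0.0148 0 -0.022 0; 0 0 0 -0.0206 0 -0.0287 0; 0 0 0 -0.0247 0 -0.033 0; 0 0 0 -0.0247 0 -0.033 0; 0 0 0 -0.0247 0 -0.033 0")

```text
time: 16.7
ee_pos: [0.4249, 0.0727, 0.1443]
eef_rot: [0.709, 0.706, 0.004, 0.002]
ft_force: [15.2, 3.2, -2.0]
width: 0.0121
grip_force: 40.0
```

```bash
python3 d.py 0.425 0.072 0.143 0
python3 - <<'E'
from h import *
s=camera("scene");u,v=246,185
cv2.imwrite("pics/s7.png",cv2.resize(s["color"][v-60:v+60,u-80:u+80,::-1],(800,600),interpolation=2))
E
```

```text
turn [ 0.0089 -0.003  -0.0041] shift [-0.0007  0.0001  0.0013]
t 16.7 [0.4249 0.0727 0.1443] axes [[0.0, 1.0, 0.01], [1.0, -0.0, 0.0], [0.0, 0.01, -1.0]] F [15.2  3.2 -2. ] w 0.0121 g 39.99244887381792 q [-0.62 -0.09  0.33  2.04  0.03  1.18 -0.31]
```

View pics/s7.png

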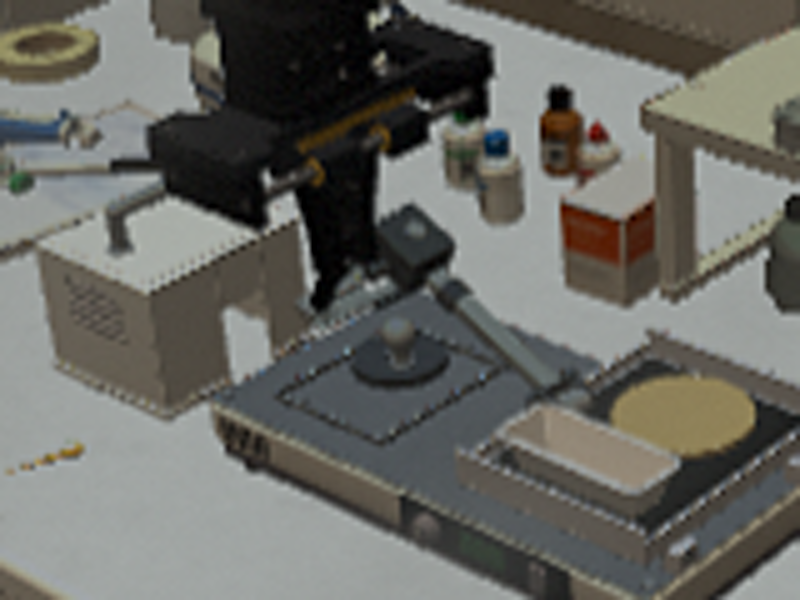

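The rod is up: the bare ball shows at (398,335) and the coupler at (415,245), held by its post. The dish, trough and cover are undisturbed. I'll hold briefly to check it is stable, then hand in.

>>> play_rows(increments="0 0 0 0 0 0 0; 0 0 0 0 0 0 0; 0 0 0 0 0 0 0; 0 0 0 0 0 0 0; 0 0 0 0 0 0 0")

```text
time: 17.25
ee_pos: [0.4249, 0.0728, 0.1442]
eef_rot: [0.708, 0.706, 0.004, 0.002]
ft_force: [15.4, 4.0, -2.5]
width: 0.0117
grip_force: 40.0
```

```bash
python3 -c "
from bench import *
print(close_job())"
```

```text
the job is handed in; nothing more can be done
None
```

The job is handed in at 17.25 s: the dust cover stands upright on the free bench, the latch is held open, and the rod end is held about 6 cm above the ball; the dish and trough stayed put, and I never went near the timer.

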